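# Hang the utensil caddy on the twin-pin bar of the magnetic strip shelf

## Task

Hang the grey caddy on the strip shelf: bring both round-headed pins up through the wide parts of the two keyholes in its blue flange until the flange lies on the bar, then draw the caddy forward, out from the shelf, until the pins stop it in the narrow ends, and let go so that it hangs by itself. The pin bar has been shoved along the shelf by an unmeasured amount, so feel for the pins gently, without forcing, and leave the other things where they are.

Things in the scene. Friction and masses are not known exactly. Their poses are not given: they have to be found in the camera images.
- caddy: Grey open box 56 (x) by 130 (y) by 70 mm high, walls 4 mm, 0.22 to 0.36 kg, on the counter. Origin: centre of its underside, z up, +x to the side with the blue flange: a level plate 5 mm thick, 130 mm wide, underside 60 mm above the origin, from x = 28 to 95 mm. To hang, its axes are parallel to the shelf's, box in front of the shelf.
- grip (a point): Centre of the caddy's orange handle bar, 14 (caddy x) by 64 (y) by 36 mm high; caddy x = 10, y = 0, z = 107 mm (top at 125). Pinch it from above across its 14 mm with a firm grip (60 N or more): feeling for the pins loads it about 60 mm from the handle. Axes as the caddy's.
- holes (a point): On the flange's underside, midway between the centres of the wide parts of the two keyholes (caddy x = 65, y = 0, z = 60 mm). Keyholes at y = +40 and -40 mm; wide part from caddy x = 54.5 to 75.5 mm, 17 mm wide (y); it runs into a narrow part from x = 75.5 to 83 mm, 10 mm wide. Pins enter the wide part. Axes as the caddy's.
- neck (a point): On the flange's underside, midway between the pin places at the narrow ends of the keyholes (caddy x = 80, y = 0, z = 60 mm), where the pin axes stop once the caddy has been drawn about 15 mm towards its own -x. When let go, it sags forward about 0.06 rad and stays. Axes as the caddy's.
- shelf: Fixed steel shelf: slab 110 (x) by 360 (y) by 6 mm on two end legs, top 106 mm above the counter, rear lip 11 mm high. Origin on the counter under its middle; front faces its -x, roughly to the robot. On the front edge (x = -55 mm) lies a black bar 52 by 116 by 4 mm with two upright pins. More than 30 N between the held caddy and shelf, bar or pins is forcing.
- mark (a point): Reference mark (red tick on the slab's front edge): shelf x = -27, y = -20 mm, level with the bar's top (110 mm above the counter). The middle between the pins is at the same x and height but 5 to 35 mm from it towards shelf +y: where exactly is not measured. The bar is held by magnets and slips only at some 60 N. Hung, the flange lies on the bar. Axes as the shelf's.
- tips (a point): Point 13.3 mm above the mark, at the height of the pin tips (the pins' middle is 5 to 35 mm from it towards shelf +y). The two pins stand 80 mm apart along shelf y : steel necks 6 mm in diameter and 6.8 mm high, then brass heads 14 mm in diameter and 6.5 mm high with bevelled tops. Axes as the shelf's.
- canister: Charcoal screw-top canister, 80 mm in diameter, 100 mm high, on the counter on the other side from the caddy; origin at the centre of its underside. Leave alone.
- ramekin: White ceramic ramekin, 60 mm across the rim, 40 mm high, on the shelf slab near its +y end; origin at the centre of its underside. Leave alone.
- strainer: Chrome tea strainer, bowl 56 mm across and 22 mm high with a short flat handle pointing away from the robot, on the shelf slab near its -y end; origin under the bowl. Leave alone.
Not all that is in view belongs to the job. Several things have the shape of the caddy; the one meant has the colours described above.

How it is judged:
By the outcome, as a careful person would: the job done as asked, in the order asked, and still so for the second after the job is handed in, with the robot touching nothing.
It also fails if it takes over 56 s, if anything falls off the work surface, if the arm or the gripper's body presses on something with over 40 N, if the wrist force passes 120 N, or if a joint passes its speed limit or range.

## Robot

A 7-joint arm with a two-finger parallel gripper is mounted at the origin on the work surface. World frame = base frame: x ahead of the robot, y to its left, z up, the work surface at z = 0. Lengths are in m, angles in rad, forces in N, time in s.
With the tool pointing down it reaches from about 0.4 to 0.875 m from the base axis. Payload 6.5 kg.
Tool frame: the origin (TCP) lies on the centre line of the jaws, within the pads' length; the fingertips stand 14 mm ahead of it and the grasp point (between the pads) lies 5 mm behind it (manip.tcp_to_tips is the distance from the TCP to the fingertips, in m); z points along the fingers, y is the line along which they close (so a half turn about z gives the same grasp; the last joint's range is limited). The gripper opens to 88 mm and grips with 3 to 60 N. Pads are 18 mm wide; open, the fingers measure 123 mm over their backs; the gripper's body (75 mm by 187 mm) begins 45 mm behind the grasp point.
Start: joints at [1.192, 0.536, -0.004, 1.538, 0.003, 1.067, -0.071], TCP at [0.2, -0.618, 0.253] pointing down, gripper open.
Joint ranges: [-2.7, 2.7], [-0.37, 2.16], [-1.27, 1.26], [0.24, 2.4], [-1.31, 4.45], [0.19, 1.91], [-2.76, 2.76]. Speed limits (rad/s): [2.39, 2.39, 3.14, 3.14, 3.14, 3.14, 3.14].

## Interface

Orientations are given as a unit quaternion [w, x, y, z].
In Python, from cell import manip gives the robot as it stands.
- The arm moves only by the tool servo_tool, never from a script. Its argument "series" is a list of rows, each an object of numbers: "tx", "ty", "tz": the shift along the tool's x, y, z in units of 0.05 m (1.0 is 0.05 m); "roll": the turn about the tool's z in units of pi rad (1.0 is pi rad). A call has 1 to 20 rows; each row shifts and turns the commanded pose from where the row before left it, along the tool's axes as they then stand; what a row does not reach is not made up. A row lasts 1/8 s, in which the tool goes at most 62.5 mm and 10.7 degrees, less where a joint would pass 70% of its speed; a pose out of reach is approached as far as the arm can. A call with a number of a shift or a turn outside -1 to 1 is refused whole. A call with a gripper value outside its range is refused whole. "grip" is the closure in counts, from 0 (fully open) to 255 (shut), set as the call begins (left out, the last holds). The fingers move at their own pace and stop on an object; the grip force is fixed at half the most. Time passes only in rows, so rows that do not move let the fingers close. It gives the time, the measured TCP pose, the force, the opening and the grip force at its end, in the units of the state.
- manip.get_obs(): the state, without advancing time (a new reading comes with each control period).
- manip.camera(name): name is "scene" or "top" or "wrist"; returns a dict with "pixels" (420x560x3 uint8, red, green, blue), "K" (3x3 intrinsics, pixels), "position" and "rotation" of the camera in the world; the wrist camera has in their place "hand_eye" (4x4, takes a point from camera to tool coordinates, whose origin is the TCP and whose axes are the flange's). Camera axes: x right, y down, z forward; pixel columns grow to the right and rows downward; lengths in m; the calibration is good to about 2 mm. A picture is of the moment at which its call begins: read the wrist's pose just before it. There is no depth.
- manip.finish_job(): hands the job in; it is judged then, once.
The state is a dict: "time_s": time; "q": joint angles; "joint_vel": joint speeds; "joint_efforts": joint torques, N m; "tcp_pos": TCP position; "ee_rot": TCP orientation; "ft_force": force on the tool from outside, world axes, zero at the start; "wrist_torque": the same for the moment, N m; "grip_width": finger opening in m; "grasp_force": force on a finger pad.
Only numpy, scipy, OpenCV 4.12 (cv2) and the standard library are available. Lean on these libraries where they do the work, as an engineer would, in place of code of your own. Each camera call takes 0.05 s, during which the arm holds its last target. There are 200 camera calls.

## Working session

There is one attempt and no reset: what is moved stays moved. The work goes in short steps, Python scripts to look and compute and a tool call to move; the robot and the scene stay as the last step left them, time stands still between calls to the robot, and variables do not carry over. Pictures are saved under pics/ and viewed, at most 10 in all, crops included, and the job is handed in when it is done.

Besides the shell and the picture viewer there is one more tool, called after ">>>" by a JSON object that holds its "fn" and its "kwargs", one argument or row to a line. servo_tool: Moves the arm, as the interface text tells. Shifts and turns lie within -1 to 1; 1 stands for 0.05 m of shift or pi rad of turn. Its arguments: {"type":"object","properties":{"series":{"type":"array","items":{"type":"object","properties":{"tx":{"type":"number"},"ty":{"type":"number"},"tz":{"type":"number"},"roll":{"type":"number"}}}},"grip":{"type":"number"}},"required":["series"]}

```bash
mkdir -p pics; ls; cat > h.py <<'E'
import numpy as np, cv2
from scipy.spatial.transform import Rotation as R
from cell import manip
def cam(n,save=None):
    o=manip.get_obs(); c=manip.camera(n)
    if n=="wrist":
        q=o["ee_rot"]; M=R.from_quat([q[1],q[2],q[3],q[0]]).as_matrix(); he=np.array(c["hand_eye"])
        c["rotation"]=M@he[:3,:3]; c["position"]=np.array(o["tcp_pos"])+M@he[:3,3]
    if save: cv2.imwrite("pics/"+save,c["pixels"][:,:,::-1])
    return c
def px2w(c,u,v,z):
    d=np.array(c["rotation"])@np.linalg.inv(c["K"])@np.array([u,v,1.]); p=np.array(c["position"])
    return p+d*(z-p[2])/d[2]
def w2px(c,P):
    q=np.array(c["K"])@np.array(c["rotation"]).T@(np.array(P)-np.array(c["position"])); return q[:2]/q[2]
E
python3 - <<'E'
from h import *
o=manip.get_obs();print(o)
a=cam("scene");b=cam("top")
im=np.hstack([a["pixels"],b["pixels"]])[:,:,::-1]
cv2.imwrite("pics/a.png",a["pixels"][:,:,::-1]);cv2.imwrite("pics/b.png",b["pixels"][:,:,::-1])
for c in(a,b):print(c["position"],np.array(c["rotation"]).round(3).tolist(),np.array(c["K"]).tolist())
E
```

```text
pics
{'time_s': 0.0, 'q': array([ 1.19177307,  0.53717441, -0.00440389,  1.53884088,  0.00259022,
        1.06729474, -0.07117722]), 'joint_vel': array([ 9.26774234e-04,  1.66220117e-03,  3.39873579e-04, -1.54363695e-03,
        8.21041263e-06,  9.81435321e-05, -4.55857570e-04]), 'joint_efforts': array([-2.63959337e-04, -5.70984292e+01,  9.90550742e-01, -2.51600718e+01,
       -5.61676989e-02,  1.77875772e-02,  1.76404997e-04]), 'tcp_pos': array([ 0.19982583, -0.61791499,  0.25184661]), 'ee_rot': array([-8.32293509e-04,  9.87787579e-01,  1.55804258e-01, -1.99520183e-04]), 'ft_force': array([-0.53499058,  0.26697574,  0.23240345]), 'wrist_torque': array([-0.04055127, -0.00253351, -0.00340305]), 'grasp_force': 0.0, 'grip_width': 0.08808678588137418}
[0.81176852 0.52758734 0.55892364] [-0.135, 0.281, 0.843, -0.438] [[389.6010348708103, 0.0, 279.7955313367108], [0.0, 389.6010348708103, 202.7914538833669], [0.0, 0.0, 1.0]]
[0.26766589 0.0173427  1.49097258] [-0.047, 0.712, -0.699, 0.046] [[543.9877264287452, 0.0, 281.300297414112], [0.0, 543.9877264287452, 207.47320557098632], [0.0, 0.0, 1.0]]
```

```bash
python3 - <<'E'
s=open('h.py').read()
s=s.replace('''    if save''','''    else:
        q=c["rotation"]; c["rotation"]=R.from_quat([q[1],q[2],q[3],q[0]]).as_matrix()
    if save''')
open('h.py','w').write(s)
E
```

```text
(no output)
```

View pics/a.png

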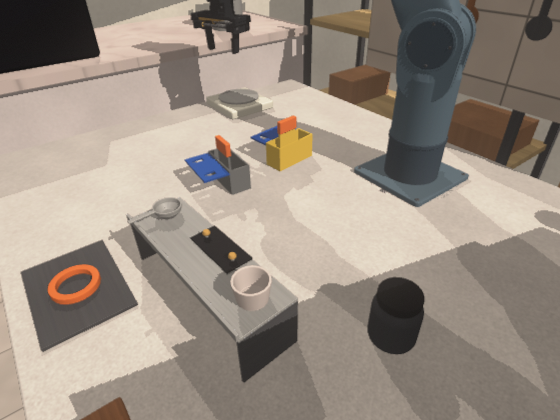

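View pics/b.png

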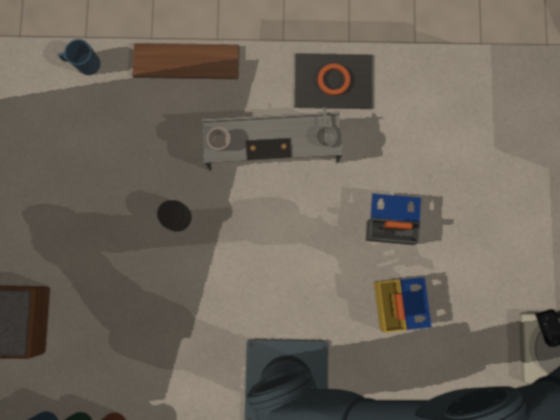

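Candidates: the caddy with the grey box, top (395,218) / scene (232,165), and one with a yellow box, top (405,305) / scene (290,148). The grey one fits the description (grey box, blue flange, orange handle). I'll confirm it in an enlarged crop.

```bash
python3 - <<'E'
from h import *
b=cv2.imread("pics/b.png")
x=cv2.resize(b[180:255,350:450],None,fx=8,fy=8,interpolation=cv2.INTER_CUBIC)[:600]
y=cv2.resize(b[105:180,195:355],None,fx=5,fy=5,interpolation=cv2.INTER_CUBIC)
cv2.imwrite("pics/c1.png",cv2.convertScaleAbs(x,alpha=1.6));cv2.imwrite("pics/c2.png",cv2.convertScaleAbs(y,alpha=1.6))
c=cam("top")
hsv=cv2.cvtColor(b,cv2.COLOR_BGR2HSV)
def blob(lo,hi,x0,y0,x1,y1):
    m=cv2.inRange(hsv[y0:y1,x0:x1],lo,hi);p=np.argwhere(m)[:,::-1]+[x0,y0]
    return len(p),p.mean(0),cv2.minAreaRect(p.astype(np.float32)),p
for n,lo,hi,box,z in[("flange",(105,120,40),(130,255,255),(350,180,450,240),.065),("handle",(0,130,80),(15,255,255),(370,200,430,245),.125),
  ("pins",(8,100,80),(30,255,255),(245,135,295,165),.1233)]:
    k,m,r,p=blob(lo,hi,*box);print(n,k,m,r)
    for q in cv2.boxPoints(r):print("   ",q,px2w(c,*q,z).round(4))
    print("  mean",px2w(c,*m,z).round(4))
    if n=="pins":
        for s in(p[p[:,0]<268],p[p[:,0]>=268]):
            if len(s):print("  pin",s.mean(0),len(s),px2w(c,*s.mean(0),z))
E
```

```text
flange 949 [395.93677555 207.86617492] ((395.569580078125, 207.56072998046875), (47.684173583984375, 23.86055564880371), 4.23639440536499)
    [370.91132 217.69714] [ 0.4323 -0.2156  0.065 ]
    [372.67395 193.9018 ] [ 0.4959 -0.2205  0.065 ]
    [420.22784 197.42432] [ 0.4886 -0.3465  0.065 ]
    [418.4652  221.21967] [ 0.4251 -0.3408  0.065 ]
  mean [ 0.4596 -0.2818  0.065 ]
handle 189 [397.92063492 224.79365079] ((397.9775390625, 224.73597717285156), (28.15830421447754, 6.96846866607666), 5.440331935882568)
    [383.63147 226.86967] [ 0.4027 -0.2377  0.125 ]
    [384.2921 219.9326] [ 0.4203 -0.2395  0.125 ]
    [412.3236  222.60228] [ 0.4147 -0.3102  0.125 ]
    [411.66296 229.53935] [ 0.3971 -0.3083  0.125 ]
  mean [ 0.4086 -0.2738  0.125 ]
pins 46 [267.84782609 146.76086957] ((267.99945068359375, 146.98333740234375), (5.030539512634277, 36.04664993286133), 88.09085083007812)
    [249.90233 145.06992] [0.6084 0.1047 0.1233]
    [285.92896 143.86902] [0.6132 0.012  0.1233]
    [286.09656 148.89676] [0.5999 0.0113 0.1233]
    [250.06995 150.09766] [0.5952 0.1039 0.1233]
  mean [0.6047 0.0584 0.1233]
  pin [252.47826087 147.60869565] 23 [0.60182657 0.09788322 0.1233    ]
  pin [283.2173913  145.91304348] 23 [0.60765513 0.01887167 0.1233    ]
```

View pics/c1.png

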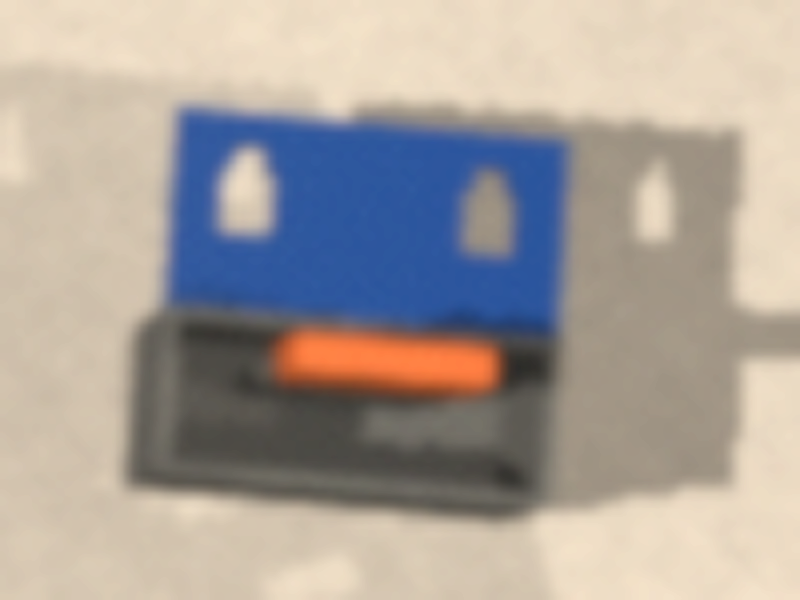

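View pics/c2.png

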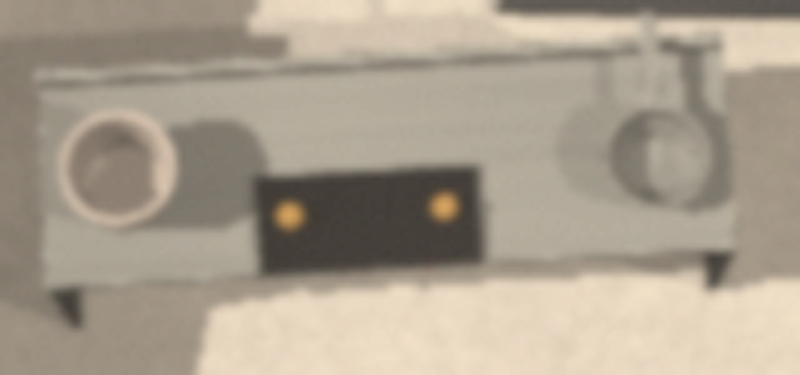

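Top view: the enlarged crop confirms a grey box, blue flange with two keyholes and an orange handle at (398,225). The shelf crop shows the bar with its pins at full-image (252,148) and (283,146). They measure 79 mm apart, against the given 80 mm. Moving above the caddy.

>>> {"fn": "servo_tool", "kwargs": {
  "series": [
    {"tx": 0.674, "ty": -0.583},
    {"tx": 0.674, "ty": -0.583},
    {"tx": 0.674, "ty": -0.583},
    {"tx": 0.674, "ty": -0.583},
    {"tx": 0.674, "ty": -0.583},
    {"tx": 0.674, "ty": -0.583},
    {"tx": 0.674, "ty": -0.583},
    {"tx": 0.674, "ty": -0.583},
    {"tx": 0.674, "ty": -0.583},
    {"roll": -0.054},
    {"roll": -0.054},
    {"roll": -0.054},
    {"roll": -0.054},
    {"roll": -0.054},
    {"roll": -0.054},
    {"roll": -0.054},
    {}
  ],
  "grip": 0
}}

```text
invalid input at $.series[0]: expected keys tx, ty, tz, roll
```

```bash
python3 - <<'E'
from h import *
c=cam("wrist","w1.png")
o=manip.get_obs();print(o["tcp_pos"],o["ee_rot"],o["q"].round(3))
b=c["pixels"][:,:,::-1];hsv=cv2.cvtColor(np.ascontiguousarray(b),cv2.COLOR_BGR2HSV)
for n,lo,hi,z in[("handle",(0,130,80),(15,255,255),.125),("flange",(105,120,40),(130,255,255),.065)]:
    m=cv2.inRange(hsv,lo,hi);k,l,st,_=cv2.connectedComponentsWithStats(m);i=1+st[1:,4].argmax()
    p=np.argwhere(l==i)[:,::-1].astype(np.float32);r=cv2.minAreaRect(p);print(n,len(p),p.min(0),p.max(0))
    for q in cv2.boxPoints(r):print("   ",q.round(1),px2w(c,*q,z).round(4))
    print("  ctr",px2w(c,*r[0],z).round(4))
E
```

```text
[ 0.19988304 -0.61812453  0.2521654 ] [-5.15290492e-04  9.87789510e-01  1.55793453e-01 -1.35287111e-04] [ 1.192  0.537 -0.004  1.538  0.003  1.067 -0.071]Traceback (most recent call last):
  File "<stdin>", line 6, in <module>
ValueError: attempt to get argmax of an empty sequence
```

View pics/w1.png

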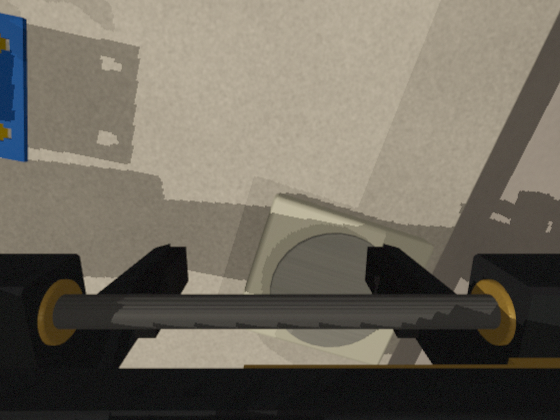

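The move was refused because every row needs all four keys. The picture (still at the start pose) shows only the yellow caddy's flange at the left edge, (10,90), and the fingers at (170,270) and (385,270).

>>> {"fn": "servo_tool", "kwargs": {
  "series": [
    {"tx": 0.674, "ty": -0.583, "tz": 0, "roll": 0},
    {"tx": 0.674, "ty": -0.583, "tz": 0, "roll": 0},
    {"tx": 0.674, "ty": -0.583, "tz": 0, "roll": 0},
    {"tx": 0.674, "ty": -0.583, "tz": 0, "roll": 0},
    {"tx": 0.674, "ty": -0.583, "tz": 0, "roll": 0},
    {"tx": 0.674, "ty": -0.583, "tz": 0, "roll": 0},
    {"tx": 0.674, "ty": -0.583, "tz": 0, "roll": 0},
    {"tx": 0.674, "ty": -0.583, "tz": 0, "roll": 0},
    {"tx": 0.674, "ty": -0.583, "tz": 0, "roll": 0},
    {"tx": 0, "ty": 0, "tz": 0, "roll": -0.054},
    {"tx": 0, "ty": 0, "tz": 0, "roll": -0.054},
    {"tx": 0, "ty": 0, "tz": 0, "roll": -0.054},
    {"tx": 0, "ty": 0, "tz": 0, "roll": -0.054},
    {"tx": 0, "ty": 0, "tz": 0, "roll": -0.054},
    {"tx": 0, "ty": 0, "tz": 0, "roll": -0.054},
    {"tx": 0, "ty": 0, "tz": 0, "roll": -0.054},
    {"tx": 0, "ty": 0, "tz": 0, "roll": 0}
  ],
  "grip": 0
}}

```text
time_s: 2.33
tcp_pos: [0.4077, -0.2755, 0.2526]
ee_rot: [-0.0, 0.732, 0.681, 0.0]
ft_force: [0.8, 0.2, 0.3]
grip_width: 0.088
grasp_force: 0.0
```

```bash
cat > m.py <<'E'
from h import *
import sys
c=cam("wrist",sys.argv[1])
o=manip.get_obs();q=o["ee_rot"];M=R.from_quat([q[1],q[2],q[3],q[0]]).as_matrix();print(o["tcp_pos"],M.round(4).tolist(),o["q"].round(3))
b=c["pixels"][:,:,::-1];hsv=cv2.cvtColor(np.ascontiguousarray(b),cv2.COLOR_BGR2HSV)
for n,lo,hi,z in[("handle",(0,130,80),(15,255,255),.125),("flange",(105,120,40),(130,255,255),.065)]:
    m=cv2.inRange(hsv,lo,hi);k,l,st,_=cv2.connectedComponentsWithStats(m)
    if k<2: print(n,"none"); continue
    i=1+st[1:,4].argmax()
    p=np.argwhere(l==i)[:,::-1].astype(np.float32);r=cv2.minAreaRect(p);print(n,len(p),p.min(0),p.max(0))
    for q in cv2.boxPoints(r):print("   ",q.round(1),px2w(c,*q,z).round(4))
    print("  ctr",px2w(c,*r[0],z).round(4))
E
python3 m.py w2.png
```

```text
[ 0.40774108 -0.27555192  0.25263998] [[0.0741, 0.9973, -0.0001], [0.9973, -0.0741, 0.0001], [0.0001, -0.0001, -1.0]] [ 0.809  0.292 -0.364  1.93   0.127  0.941  0.31 ]
handle 1636 [  5. 204.] [ 98. 238.]
    [  3.6 221. ] [ 0.177  -0.2704  0.125 ]
    [ 96.  202.2] [ 0.2584 -0.2599  0.125 ]
    [ 99.9 221.3] [ 0.2581 -0.2765  0.125 ]
    [  7.5 240.2] [ 0.1754 -0.2875  0.125 ]
  ctr [ 0.2176 -0.2735  0.125 ]
flange 7217 [296. 130.] [366. 253.]
    [295.9 253. ] [ 0.4239 -0.3419  0.065 ]
    [298.  128.9] [ 0.4331 -0.2137  0.065 ]
    [366. 130.] [ 0.4986 -0.2195  0.065 ]
    [363.9 254.1] [ 0.4964 -0.3484  0.065 ]
  ctr [ 0.4631 -0.2776  0.065 ]
```

View pics/w2.png

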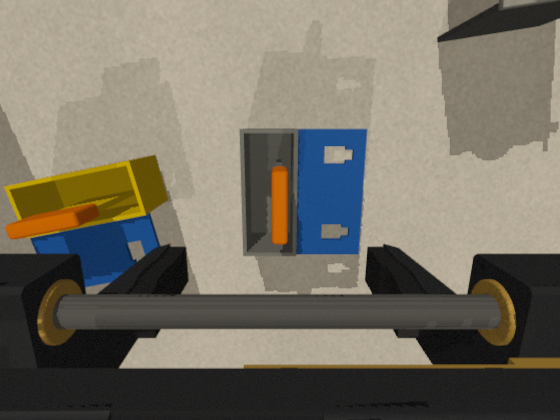

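Wrist view: the grey caddy fills (240–366, 129–256), with the handle at about (272–288, 166–245). The yellow caddy is at the left (90,220). Fitting the handle and flange edges next.

```bash
python3 - <<'E'
from h import *
c=cam("wrist")
b=np.ascontiguousarray(c["pixels"][:,:,::-1]);hsv=cv2.cvtColor(b,cv2.COLOR_BGR2HSV)
m=cv2.inRange(hsv,(0,130,80),(15,255,255));m[:,:200]=0
p=np.argwhere(m)[:,::-1].astype(np.float32);p=p[p[:,1]<250];r=cv2.minAreaRect(p);print("handle",len(p),r,px2w(c,*r[0],.125),p.min(0),p.max(0))
for q in cv2.boxPoints(r):print(q,px2w(c,*q,.125).round(4))
m=cv2.inRange(hsv,(105,120,40),(130,255,255));m[:,:200]=0
L=[];Rr=[]
for v in range(135,250,3):
    x=np.flatnonzero(m[v]);L.append(px2w(c,x[0]-.5,v,.065)[:2]);Rr.append(px2w(c,x[-1]+.5,v,.065)[:2])
for e in(L,Rr):
    e=np.array(e);f=np.polyfit(e[:,1],e[:,0],1);print("edge dx/dy",f[0],"x at y=-.28",np.polyval(f,-.28))
T=[];
for u in range(305,360,3):
    y=np.flatnonzero(m[:,u]);T.append([*px2w(c,u,y[0]-.5,.065)[:2],*px2w(c,u,y[-1]+.5,.065)[:2]])
T=np.array(T)
for k in(0,2):
    f=np.polyfit(T[:,k],T[:,k+1],1);print("side dy/dx",f[0],"y at .46",np.polyval(f,.46))
E
```

```text
handle 1198 ((279.0, 205.0), (78.0, 16.0), 90.0) [ 0.41003548 -0.27322109  0.125     ] [271. 166.] [287. 244.]
[271. 166.] [ 0.4059 -0.2404  0.125 ]
[287. 166.] [ 0.4188 -0.2413  0.125 ]
[287. 244.] [ 0.4144 -0.3082  0.125 ]
[271. 244.] [ 0.4007 -0.3072  0.125 ]
edge dx/dy 0.06967406112167747 x at y=-.28 0.4284739045734133
edge dx/dy 0.06808825848335509 x at y=-.28 0.49439140729329384
side dy/dx -0.07385376056974256 y at .46 -0.21540224439598557
side dy/dx 0.021395964167553176 y at .46 -0.3443842401616126
```

>>> {"fn": "servo_tool", "kwargs": {
  "series": [
    {"tx": 0, "ty": 0.045, "tz": 0.6, "roll": 0},
    {"tx": 0, "ty": 0, "tz": 0.7, "roll": 0},
    {"tx": 0, "ty": 0, "tz": 0.7, "roll": 0},
    {"tx": 0, "ty": 0, "tz": 0.6, "roll": 0},
    {"tx": 0, "ty": 0, "tz": 0.41, "roll": 0},
    {"tx": 0, "ty": 0, "tz": 0, "roll": 0},
    {"tx": 0, "ty": 0, "tz": 0, "roll": 0}
  ],
  "grip": 0
}}

```text
time_s: 3.3
tcp_pos: [0.4106, -0.2759, 0.1029]
ee_rot: [0.0, 0.732, 0.681, 0.0]
ft_force: [0.1, -0.8, 0.4]
grip_width: 0.0879
grasp_force: 0.0
```

>>> {"fn": "servo_tool", "kwargs": {
  "series": [
    {"tx": 0, "ty": 0, "tz": 0, "roll": 0},
    {"tx": 0, "ty": 0, "tz": 0, "roll": 0},
    {"tx": 0, "ty": 0, "tz": 0, "roll": 0},
    {"tx": 0, "ty": 0, "tz": 0, "roll": 0},
    {"tx": 0, "ty": 0, "tz": 0, "roll": 0},
    {"tx": 0, "ty": 0, "tz": 0, "roll": 0},
    {"tx": 0, "ty": 0, "tz": 0, "roll": 0},
    {"tx": 0, "ty": 0, "tz": 0, "roll": 0}
  ],
  "grip": 255
}}

```text
time_s: 4.3
tcp_pos: [0.4101, -0.2756, 0.1021]
ee_rot: [-0.0, 0.732, 0.682, 0.0]
ft_force: [0.4, 0.0, -0.6]
grip_width: 0.0138
grasp_force: 30.0
```

>>> {"fn": "servo_tool", "kwargs": {
  "series": [
    {"tx": 0, "ty": 0, "tz": -0.1, "roll": 0},
    {"tx": 0, "ty": 0, "tz": -0.3, "roll": 0},
    {"tx": 0, "ty": 0, "tz": -0.5, "roll": 0},
    {"tx": 0, "ty": 0, "tz": -0.5, "roll": 0},
    {"tx": 0, "ty": 0, "tz": -0.5, "roll": 0},
    {"tx": 0, "ty": 0, "tz": -0.1, "roll": 0},
    {"tx": 0, "ty": 0, "tz": 0, "roll": -0.024},
    {"tx": 0, "ty": 0, "tz": 0, "roll": -0.023},
    {"tx": 0.2, "ty": 0.1, "tz": 0, "roll": 0},
    {"tx": 0.6, "ty": 0.3, "tz": 0, "roll": 0},
    {"tx": 0.8, "ty": 0.4, "tz": 0, "roll": 0},
    {"tx": 0.8, "ty": 0.4, "tz": 0, "roll": 0},
    {"tx": 0.8, "ty": 0.4, "tz": 0, "roll": 0},
    {"tx": 0.8, "ty": 0.4, "tz": 0, "roll": 0},
    {"tx": 0.8, "ty": 0.4, "tz": 0, "roll": 0},
    {"tx": 0.8, "ty": 0.4, "tz": 0, "roll": 0},
    {"tx": 0.5, "ty": 0.25, "tz": 0, "roll": 0},
    {"tx": 0.27, "ty": 0.2, "tz": 0, "roll": 0},
    {"tx": 0, "ty": 0, "tz": 0, "roll": 0}
  ],
  "grip": 255
}}

```text
time_s: 6.68
tcp_pos: [0.5476, 0.0554, 0.202]
ee_rot: [-0.0, 0.679, 0.734, 0.0]
ft_force: [0.2, 0.3, -2.9]
grip_width: 0.0134
grasp_force: 30.0
```

```bash
python3 - <<'E'
from h import *
c=cam("top");f=lambda x,y,z:px2w(c,195+x/5,105+y/5,z)[:2]
for n,a,b in[("front",f(45,288,.106),f(735,254,.106)),("rear",f(35,75,.117),f(720,38,.117)),("barfront",f(262,272,.11),f(484,262,.11)),("barrear",f(255,178,.11),f(478,166,.11))]:
    d=a-b;print(n,a,b,-d[0]/d[1])
c=cam("wrist","w3.png");o=manip.get_obs();print(o["tcp_pos"],o["ee_rot"],o["ft_force"],o["grip_width"],o["grasp_force"])
E
```

```text
front [0.56406169 0.22378545] [ 0.58826681 -0.13438569] 0.06757977090075026
rear [0.67463152 0.23140695] [ 0.70064577 -0.12504357] 0.07298137017923073
barfront [0.57359272 0.11106356] [ 0.58086376 -0.00386962] 0.06326316166279265
barrear [0.62345078 0.11597807] [6.31855606e-01 1.04298572e-05] 0.07247560601317582
[0.54709507 0.05306707 0.20187161] [-1.39172122e-05  6.79917644e-01  7.33288110e-01 -7.37487525e-04] [ 0.3756257  -0.16864028 -2.20779315] 0.013690878755692672 29.9986309139058
```

View pics/w3.png

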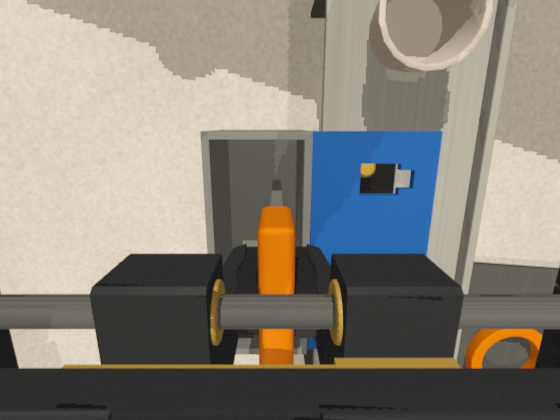

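Wrist view over the shelf: the +y keyhole is at about (360–411, 163–194), with the brass +y pin showing inside its left edge at (367,170). The −y keyhole is hidden by the gripper. I'll measure the hole and the pin from this picture.

```bash
cat > hole.py <<'E'
from h import *
import sys
c=cam("wrist",sys.argv[1]);o=manip.get_obs();t=o["tcp_pos"];q=o["ee_rot"]
M=R.from_quat([q[1],q[2],q[3],q[0]]).as_matrix();yaw=np.arctan2(M[1,1],M[0,1]);print("tcp",t.round(4),"yaw",yaw.round(4),o["ft_force"].round(1))
zt=t[2]-.102+.065;ex=M[:2,1];ey=np.array([-ex[1],ex[0]])
b=np.ascontiguousarray(c["pixels"][:,:,::-1]);hsv=cv2.cvtColor(b,cv2.COLOR_BGR2HSV)
blue=cv2.inRange(hsv,(105,100,30),(130,255,255))
pred=[w2px(c,[*(t[:2]+ex*(x-.010)+ey*y),zt]) for x in(.0545,.0755) for y in(.0485,.0315)]
print("pred wide corners",np.round(pred,1).tolist())
u0,u1=int(min(p[0] for p in pred))-14,int(max(p[0] for p in pred))+40;v0,v1=int(min(p[1] for p in pred))-14,int(max(p[1] for p in pred))+14
sub=255-blue[v0:v1,u0:u1];k,l,st,ce=cv2.connectedComponentsWithStats(sub);i=1+st[1:,4].argmax()
x,y,w,h,a=st[i];print("hole box u",x+u0,x+u0+w,"v",y+v0,y+v0+h,a)
A=px2w(c,x+u0-.5,y+v0+h/2-.5,zt)[:2];T=px2w(c,x+u0+w/2-.5,y+v0-.5,zt)[:2];B=px2w(c,x+u0+w/2-.5,y+v0+h-.5,zt)[:2]
print("hole start x (caddy, exp 54.5)",((A-t[:2])@ex*1e3+10).round(2),"hole y+ (48.5)",((T-t[:2])@ey*1e3).round(2),"y- (31.5)",((B-t[:2])@ey*1e3).round(2))
br=cv2.inRange(hsv,(10,110,60),(32,255,255))[v0:v1,u0:u1]
p=np.argwhere(br)[:,::-1]+[u0,v0]
if len(p):
    print("brass",len(p),p.min(0),p.max(0),p.mean(0).round(1))
    for n,(u,v) in dict(left=(p[:,0].min()-.5,p[:,1].mean()),right=(p[:,0].max()+.5,p[:,1].mean()),top=(p[:,0].mean(),p[:,1].min()-.5),bot=(p[:,0].mean(),p[:,1].max()+.5),ctr=p.mean(0)).items():
        P=px2w(c,u,v,.121)[:2];d=P-t[:2];print(n,P.round(4),"caddy x,y",(d@ex*1e3+10).round(1),(d@ey*1e3).round(1))
crop=b[max(v0-10,0):v1+10,u0-10:u1+10];cv2.imwrite("pics/z_"+sys.argv[1],cv2.resize(crop,None,fx=6,fy=6,interpolation=cv2.INTER_NEAREST)[:600,:800])
E
python3 hole.py w4.png
```

```text
tcp [0.5471 0.0527 0.2019] yaw 0.075 [-0.9 -0.3 -2.3]
pred wide corners [[361.6, 161.6], [359.4, 193.4], [401.7, 161.6], [398.5, 193.5]]
hole box u 360 411 v 163 194 1317
hole start x (caddy, exp 54.5) 54.0 hole y+ (48.5) 48.03 y- (31.5) 31.47
brass 169 [361 164] [376 176] [367.7 169.3]
left [0.5998 0.0955] caddy x,y 65.7 38.7
right [0.6104 0.0963] caddy x,y 76.4 38.7
top [0.604  0.0997] caddy x,y 70.2 42.5
bot [0.6052 0.0911] caddy x,y 70.9 33.9
ctr [0.6045 0.0959] caddy x,y 70.5 38.7
```

>>> {"fn": "servo_tool", "kwargs": {
  "series": [
    {"tx": 0.02, "ty": 0.09, "tz": 0.1, "roll": 0.001},
    {"tx": 0, "ty": 0, "tz": 0.2, "roll": 0},
    {"tx": 0, "ty": 0, "tz": 0.2, "roll": 0},
    {"tx": 0, "ty": 0, "tz": 0, "roll": 0},
    {"tx": 0, "ty": 0, "tz": 0, "roll": 0},
    {"tx": 0, "ty": 0, "tz": 0, "roll": 0}
  ],
  "grip": 255
}}

```text
time_s: 7.58
tcp_pos: [0.5522, 0.0558, 0.1775]
ee_rot: [0.0, 0.68, 0.733, 0.0]
ft_force: [0.4, -0.8, -2.4]
grip_width: 0.0137
grasp_force: 30.0
```

```bash
python3 hole.py w5.png
```

```text
tcp [0.5522 0.0559 0.1775] yaw 0.0741 [ 0.7 -0.2 -2.1]
pred wide corners [[361.5, 160.9], [359.3, 192.8], [401.6, 161.0], [398.4, 192.8]]
hole box u 360 411 v 163 193 1288
hole start x (caddy, exp 54.5) 54.04 hole y+ (48.5) 47.69 y- (31.5) 31.66
brass 357 [361 164] [379 186] [368.9 174.7]
left [0.5989 0.0978] caddy x,y 59.7 38.4
right [0.6101 0.0986] caddy x,y 70.9 38.4
top [0.6029 0.1047] caddy x,y 64.1 45.0
bot [0.6049 0.0912] caddy x,y 65.2 31.3
ctr [0.6038 0.0982] caddy x,y 64.6 38.4
```

View pics/z_w5.png

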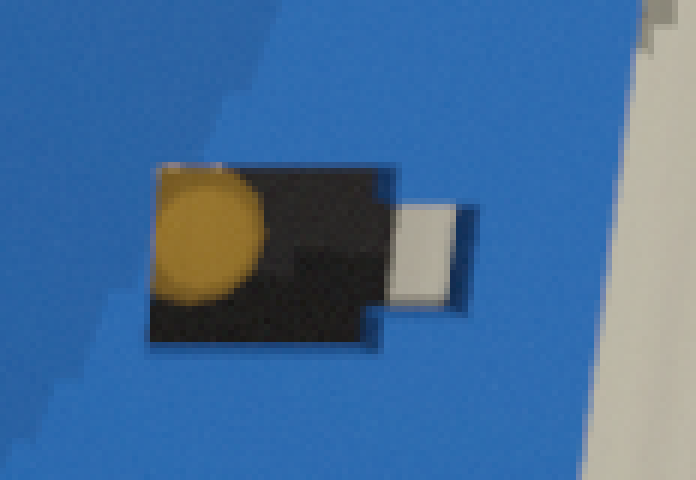

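The enlarged view shows the round +y pin head in the wide part, at crop px (195,235) and off-centre. That calls for a caddy shift of about −1.1 mm in x and −1.5 mm in y. Correcting, then descending gently.

>>> {"fn": "servo_tool", "kwargs": {
  "series": [
    {"tx": -0.028, "ty": -0.022, "tz": 0, "roll": 0},
    {"tx": 0, "ty": 0, "tz": 0.06, "roll": 0},
    {"tx": 0, "ty": 0, "tz": 0.06, "roll": 0},
    {"tx": 0, "ty": 0, "tz": 0.06, "roll": 0},
    {"tx": 0, "ty": 0, "tz": 0.04, "roll": 0},
    {"tx": 0, "ty": 0, "tz": 0, "roll": 0},
    {"tx": 0, "ty": 0, "tz": 0, "roll": 0}
  ],
  "grip": 255
}}

```text
time_s: 8.5
tcp_pos: [0.551, 0.0543, 0.1663]
ee_rot: [0.0, 0.68, 0.733, 0.0]
ft_force: [0.1, 0.4, -3.4]
grip_width: 0.014
grasp_force: 30.0
```

```bash
python3 hole.py w6.png
```

```text
tcp [0.551  0.0544 0.1663] yaw 0.0741 [ 0.7 -0.5 -2.7]
pred wide corners [[361.5, 160.9], [359.3, 192.7], [401.6, 160.9], [398.4, 192.7]]
hole box u 360 410 v 163 193 1232
hole start x (caddy, exp 54.5) 54.04 hole y+ (48.5) 47.65 y- (31.5) 31.62
brass 517 [361 164] [387 187] [374.3 174.9]
left [0.5946 0.0976] caddy x,y 56.7 39.9
right [0.6096 0.0987] caddy x,y 71.7 39.9
top [0.6013 0.1044] caddy x,y 63.9 46.2
bot [0.6034 0.0911] caddy x,y 64.9 32.8
ctr [0.6023 0.0982] caddy x,y 64.4 39.9
```

>>> {"fn": "servo_tool", "kwargs": {
  "series": [
    {"tx": 0, "ty": 0, "tz": 0.01, "roll": 0},
    {"tx": 0, "ty": 0, "tz": 0.01, "roll": 0},
    {"tx": 0, "ty": 0, "tz": 0.01, "roll": 0},
    {"tx": 0, "ty": 0, "tz": 0.01, "roll": 0},
    {"tx": 0, "ty": 0, "tz": 0, "roll": 0}
  ],
  "grip": 255
}}

```text
time_s: 9.18
tcp_pos: [0.5509, 0.0543, 0.1641]
ee_rot: [-0.0, 0.68, 0.733, -0.0]
ft_force: [-0.3, 0.1, -2.9]
grip_width: 0.014
grasp_force: 30.0
```

>>> {"fn": "servo_tool", "kwargs": {
  "series": [
    {"tx": 0, "ty": 0, "tz": 0.01, "roll": 0},
    {"tx": 0, "ty": 0, "tz": 0.01, "roll": 0},
    {"tx": 0, "ty": 0, "tz": 0.01, "roll": 0},
    {"tx": 0, "ty": 0, "tz": 0.01, "roll": 0},
    {"tx": 0, "ty": 0, "tz": 0, "roll": 0}
  ],
  "grip": 255
}}

```text
time_s: 9.8
tcp_pos: [0.5509, 0.0543, 0.1622]
ee_rot: [-0.0, 0.68, 0.733, -0.0]
ft_force: [-0.1, 0.3, -3.5]
grip_width: 0.0137
grasp_force: 30.0
```

>>> {"fn": "servo_tool", "kwargs": {
  "series": [
    {"tx": 0, "ty": 0, "tz": 0.01, "roll": 0},
    {"tx": 0, "ty": 0, "tz": 0.01, "roll": 0},
    {"tx": 0, "ty": 0, "tz": 0.01, "roll": 0},
    {"tx": 0, "ty": 0, "tz": 0.01, "roll": 0},
    {"tx": 0, "ty": 0, "tz": 0.01, "roll": 0},
    {"tx": 0, "ty": 0, "tz": 0, "roll": 0}
  ],
  "grip": 255
}}

```text
time_s: 10.55
tcp_pos: [0.5509, 0.0543, 0.1597]
ee_rot: [-0.0, 0.68, 0.733, -0.0]
ft_force: [-0.5, 0.1, -1.7]
grip_width: 0.014
grasp_force: 30.0
```

```bash
python3 hole.py w7.png
```

```text
tcp [0.5509 0.0543 0.1597] yaw 0.0741 [ 0.3 -0.5 -1.6]
pred wide corners [[361.5, 160.9], [359.4, 192.7], [401.6, 160.9], [398.4, 192.7]]
hole box u 360 410 v 164 193 1226
hole start x (caddy, exp 54.5) 54.05 hole y+ (48.5) 47.13 y- (31.5) 31.63
brass 578 [364 164] [392 189] [378.1 176.4]
left [0.5944 0.0977] caddy x,y 56.6 40.1
right [0.6099 0.0989] caddy x,y 72.1 40.1
top [0.6012 0.1051] caddy x,y 63.9 46.9
bot [0.6034 0.0912] caddy x,y 65.0 32.9
ctr [0.6022 0.0983] caddy x,y 64.4 40.1
```

View pics/z_w7.png

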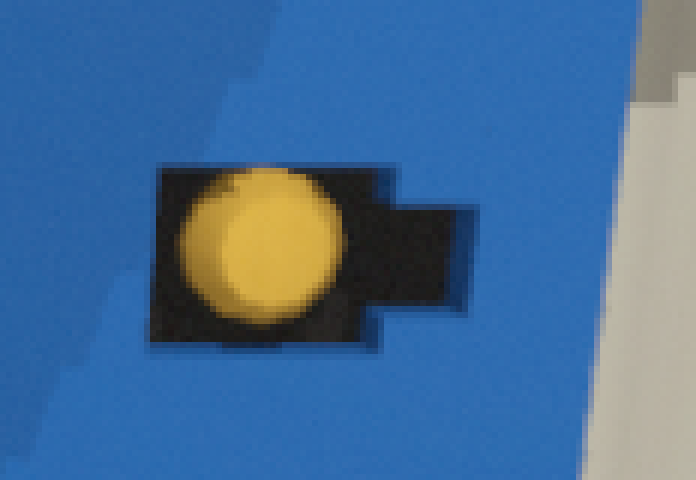

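The +y pin head (crop px 262,245) is now up in the wide part, and the contact force is about 1 N. It sits about half a millimetre to the +y side, so I'll nudge and keep lowering.

>>> {"fn": "servo_tool", "kwargs": {
  "series": [
    {"tx": 0.009, "ty": 0, "tz": 0, "roll": 0},
    {"tx": 0, "ty": 0, "tz": 0.01, "roll": 0},
    {"tx": 0, "ty": 0, "tz": 0.01, "roll": 0},
    {"tx": 0, "ty": 0, "tz": 0.01, "roll": 0},
    {"tx": 0, "ty": 0, "tz": 0.01, "roll": 0},
    {"tx": 0, "ty": 0, "tz": 0, "roll": 0}
  ],
  "grip": 255
}}

```text
time_s: 11.35
tcp_pos: [0.5509, 0.0547, 0.1577]
ee_rot: [-0.0, 0.68, 0.733, -0.0]
ft_force: [-0.1, 0.6, -3.0]
grip_width: 0.0138
grasp_force: 30.0
```

>>> {"fn": "servo_tool", "kwargs": {
  "series": [
    {"tx": 0, "ty": 0, "tz": 0.01, "roll": 0},
    {"tx": 0, "ty": 0, "tz": 0.01, "roll": 0},
    {"tx": 0, "ty": 0, "tz": 0.01, "roll": 0},
    {"tx": 0, "ty": 0, "tz": 0.01, "roll": 0},
    {"tx": 0, "ty": 0, "tz": 0.01, "roll": 0},
    {"tx": 0, "ty": 0, "tz": 0.01, "roll": 0},
    {"tx": 0, "ty": 0, "tz": 0, "roll": 0}
  ],
  "grip": 255
}}

```text
time_s: 12.22
tcp_pos: [0.5509, 0.0548, 0.1547]
ee_rot: [-0.0, 0.68, 0.733, -0.0]
ft_force: [-0.3, 0.3, -2.3]
grip_width: 0.0142
grasp_force: 30.0
```

>>> {"fn": "servo_tool", "kwargs": {
  "series": [
    {"tx": 0, "ty": 0, "tz": 0.01, "roll": 0},
    {"tx": 0, "ty": 0, "tz": 0.008, "roll": 0},
    {"tx": 0, "ty": 0, "tz": 0.006, "roll": 0},
    {"tx": 0, "ty": 0, "tz": 0.006, "roll": 0},
    {"tx": 0, "ty": 0, "tz": 0.006, "roll": 0},
    {"tx": 0, "ty": 0, "tz": 0, "roll": 0}
  ],
  "grip": 255
}}

```text
time_s: 12.98
tcp_pos: [0.5509, 0.0547, 0.1529]
ee_rot: [-0.0, 0.68, 0.733, -0.0]
ft_force: [0.1, -0.5, -2.3]
grip_width: 0.0134
grasp_force: 30.0
```

>>> {"fn": "servo_tool", "kwargs": {
  "series": [
    {"tx": 0, "ty": 0, "tz": 0.006, "roll": 0},
    {"tx": 0, "ty": 0, "tz": 0.006, "roll": 0},
    {"tx": 0, "ty": 0, "tz": 0, "roll": 0}
  ],
  "grip": 255
}}

```text
time_s: 13.35
tcp_pos: [0.5509, 0.0547, 0.1523]
ee_rot: [-0.0, 0.68, 0.733, -0.0]
ft_force: [-0.2, 0.2, -2.4]
grip_width: 0.0136
grasp_force: 30.0
```

>>> {"fn": "servo_tool", "kwargs": {
  "series": [
    {"tx": 0, "ty": 0, "tz": 0.006, "roll": 0},
    {"tx": 0, "ty": 0, "tz": 0.006, "roll": 0},
    {"tx": 0, "ty": 0, "tz": 0, "roll": 0}
  ],
  "grip": 255
}}

```text
time_s: 13.72
tcp_pos: [0.5509, 0.0548, 0.152]
ee_rot: [0.0, 0.68, 0.733, -0.0]
ft_force: [-2.5, -1.0, 4.9]
grip_width: 0.0138
grasp_force: 30.0
```

Contact at the expected height, about 7 N. I'll ease off slightly and draw forward.

>>> {"fn": "servo_tool", "kwargs": {
  "series": [
    {"tx": 0, "ty": 0, "tz": -0.006, "roll": 0},
    {"tx": 0, "ty": -0.02, "tz": 0, "roll": 0},
    {"tx": 0, "ty": -0.02, "tz": 0, "roll": 0},
    {"tx": 0, "ty": -0.02, "tz": 0, "roll": 0},
    {"tx": 0, "ty": -0.02, "tz": 0, "roll": 0},
    {"tx": 0, "ty": -0.02, "tz": 0, "roll": 0},
    {"tx": 0, "ty": -0.02, "tz": 0, "roll": 0},
    {"tx": 0, "ty": 0, "tz": 0, "roll": 0}
  ],
  "grip": 255
}}

```text
time_s: 14.72
tcp_pos: [0.5449, 0.0543, 0.152]
ee_rot: [-0.0, 0.68, 0.733, -0.0]
ft_force: [0.1, 0.4, -0.4]
grip_width: 0.0143
grasp_force: 30.0
```

>>> {"fn": "servo_tool", "kwargs": {
  "series": [
    {"tx": 0, "ty": -0.02, "tz": 0, "roll": 0},
    {"tx": 0, "ty": -0.02, "tz": 0, "roll": 0},
    {"tx": 0, "ty": -0.02, "tz": 0, "roll": 0},
    {"tx": 0, "ty": -0.02, "tz": 0, "roll": 0},
    {"tx": 0, "ty": -0.02, "tz": 0, "roll": 0},
    {"tx": 0, "ty": -0.02, "tz": 0, "roll": 0},
    {"tx": 0, "ty": -0.02, "tz": 0, "roll": 0},
    {"tx": 0, "ty": 0, "tz": 0, "roll": 0}
  ],
  "grip": 255
}}

```text
time_s: 15.72
tcp_pos: [0.5378, 0.0538, 0.152]
ee_rot: [-0.0, 0.68, 0.733, -0.0]
ft_force: [-0.3, 0.0, 0.1]
grip_width: 0.0137
grasp_force: 30.0
```

Drawn 13 mm freely. Now finding the stop in fine steps.

>>> {"fn": "servo_tool", "kwargs": {
  "series": [
    {"tx": 0, "ty": -0.01, "tz": 0, "roll": 0},
    {"tx": 0, "ty": -0.01, "tz": 0, "roll": 0},
    {"tx": 0, "ty": -0.008, "tz": 0, "roll": 0},
    {"tx": 0, "ty": 0, "tz": 0, "roll": 0}
  ],
  "grip": 255
}}

```text
time_s: 16.23
tcp_pos: [0.5365, 0.0537, 0.152]
ee_rot: [-0.0, 0.68, 0.733, -0.0]
ft_force: [0.3, 0.3, -0.8]
grip_width: 0.0136
grasp_force: 30.0
```

>>> {"fn": "servo_tool", "kwargs": {
  "series": [
    {"tx": 0, "ty": -0.008, "tz": 0, "roll": 0},
    {"tx": 0, "ty": -0.008, "tz": 0, "roll": 0},
    {"tx": 0, "ty": 0, "tz": 0, "roll": 0}
  ],
  "grip": 255
}}

```text
time_s: 16.6
tcp_pos: [0.5361, 0.0536, 0.152]
ee_rot: [0.0, 0.68, 0.733, 0.0]
ft_force: [2.6, -0.3, -2.7]
grip_width: 0.0138
grasp_force: 30.0
```

>>> {"fn": "servo_tool", "kwargs": {
  "series": [
    {"tx": 0, "ty": -0.006, "tz": 0, "roll": 0},
    {"tx": 0, "ty": 0, "tz": 0, "roll": 0}
  ],
  "grip": 255
}}

```text
time_s: 16.85
tcp_pos: [0.5361, 0.0536, 0.1521]
ee_rot: [0.0, 0.68, 0.733, 0.0]
ft_force: [5.1, -0.4, -4.2]
grip_width: 0.0139
grasp_force: 30.0
```

```bash
python3 hole.py w8.png|head -4
```

```text
tcp [0.5361 0.0536 0.1521] yaw 0.074 [ 4.8 -0.6 -3.8]
pred wide corners [[361.4, 160.9], [359.3, 192.8], [401.5, 160.9], [398.3, 192.8]]
hole box u 360 426 v 164 194 1692
hole start x (caddy, exp 54.5) 54.12 hole y+ (48.5) 47.16 y- (31.5) 31.1
```

View pics/z_w8.png

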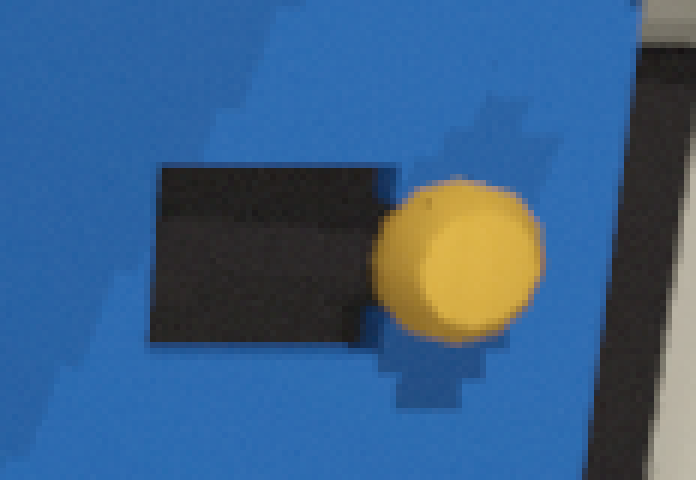

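The +y pin head (crop px 458,260) sits over the narrow end, and force rises with no motion, so it's seated at the stop. Letting go and rising.

>>> {"fn": "servo_tool", "kwargs": {
  "series": [
    {"tx": 0, "ty": 0.003, "tz": 0, "roll": 0},
    {"tx": 0, "ty": 0, "tz": 0, "roll": 0},
    {"tx": 0, "ty": 0, "tz": 0, "roll": 0},
    {"tx": 0, "ty": 0, "tz": 0, "roll": 0}
  ],
  "grip": 195
}}

```text
time_s: 17.4
tcp_pos: [0.5354, 0.0536, 0.152]
ee_rot: [-0.0, 0.68, 0.733, -0.0]
ft_force: [0.5, -0.3, -0.8]
grip_width: 0.0207
grasp_force: 0.0
```

>>> {"fn": "servo_tool", "kwargs": {
  "series": [
    {"tx": 0, "ty": 0, "tz": 0, "roll": 0},
    {"tx": 0, "ty": 0, "tz": 0, "roll": 0},
    {"tx": 0, "ty": 0, "tz": 0, "roll": 0},
    {"tx": 0, "ty": 0, "tz": 0, "roll": 0},
    {"tx": 0, "ty": 0, "tz": 0, "roll": 0},
    {"tx": 0, "ty": 0, "tz": 0, "roll": 0}
  ],
  "grip": 100
}}

```text
time_s: 18.15
tcp_pos: [0.5356, 0.0536, 0.152]
ee_rot: [-0.0, 0.68, 0.733, 0.0]
ft_force: [-0.0, 0.4, 0.6]
grip_width: 0.0538
grasp_force: 0.0
```

>>> {"fn": "servo_tool", "kwargs": {
  "series": [
    {"tx": 0, "ty": 0, "tz": -0.2, "roll": 0},
    {"tx": 0, "ty": 0, "tz": -0.5, "roll": 0},
    {"tx": 0, "ty": 0, "tz": -0.7, "roll": 0},
    {"tx": 0, "ty": 0, "tz": -0.7, "roll": 0},
    {"tx": 0, "ty": 0, "tz": -0.5, "roll": 0},
    {"tx": 0, "ty": 0, "tz": 0, "roll": 0},
    {"tx": 0, "ty": 0, "tz": 0, "roll": 0},
    {"tx": 0, "ty": 0, "tz": 0, "roll": 0}
  ],
  "grip": 100
}}

```text
time_s: 19.15
tcp_pos: [0.535, 0.0534, 0.2809]
ee_rot: [-0.001, 0.68, 0.733, -0.001]
ft_force: [0.2, 0.2, 0.1]
grip_width: 0.0535
grasp_force: 0.0
```

```bash
python3 - <<'E'
from h import *
c=cam("wrist","w9.png");b=np.ascontiguousarray(c["pixels"][:,:,::-1]);hsv=cv2.cvtColor(b,cv2.COLOR_BGR2HSV)
m=cv2.inRange(hsv,(105,100,30),(130,255,255));p=np.argwhere(m)[:,::-1].astype(np.float32)
m2=cv2.inRange(hsv,(16,110,60),(32,255,255));m2[240:]=0;k,l,st,ce=cv2.connectedComponentsWithStats(m2)
for i in range(1,k):
    if st[i,4]>40: print("brass",st[i],ce[i].round(1),px2w(c,*ce[i],.12).round(4))
for z,y in((.115,0),):
  for q in cv2.boxPoints(cv2.minAreaRect(p)):print("blue corner",px2w(c,*q,z).round(4))
m=cv2.inRange(hsv,(0,130,80),(12,255,255));k,l,st,ce=cv2.connectedComponentsWithStats(m)
for i in range(1,k):
    if st[i,4]>200: print("orange",st[i],px2w(c,*ce[i],.172).round(4))
o=manip.get_obs();print(o["tcp_pos"],o["time_s"],o["ft_force"])
E
```

```text
brass [347 149  16  15 183] [354.6 156.4] [0.6023 0.0982 0.12  ]
brass [267 175  15  65 687] [273.7 206.8] [0.5327 0.0458 0.12  ]
brass [343 233  14   7  76] [349.4 236.6] [0.6078 0.0217 0.12  ]
blue corner [ 0.5592 -0.0103  0.115 ]
blue corner [0.5493 0.1192 0.115 ]
blue corner [0.6168 0.1233 0.115 ]
blue corner [ 0.6345 -0.0059  0.115 ]
[0.53503058 0.05349239 0.28098951] 19.2 [-0.19835049 -0.50460823  0.62474959]
```

Released: both brass heads are visible over the flange at their expected places (0.602, 0.098) and (0.608, 0.02). The flange and handle stayed in place, and the robot is clear. Handing in.

```bash
python3 -c "
from cell import manip
print(manip.finish_job())"
```

```text
the job is handed in; nothing more can be done
None
```

The grey caddy hangs by itself on the strip shelf with both pins in the narrow ends of the keyholes; it was released and handed in at about 19 s, and contact forces read at most about 7 N while feeling for the pins and drawing it forward.

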